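Line up the bench supplies by height in the rack

TASK

Put the four bench supplies (aerosol can, pump bottle, solder spool, flux tin) back on the supply rack in order of height: the tallest on the pad next to the tall end plate, stepping down to the shortest next to the low end plate. Each stands upright, right way up, centred on its own pad.

Things in the scene. Friction and masses are not known exactly. Their poses are not given: they have to be found in the camera images.
- spray_can: white aerosol can, the tallest supply: 66 mm diameter, 203 mm high (straight body up to about 165 mm, shoulder to 188 mm, thin nozzle above), 0.3 kg give or take 30 %. Origin at the centre of its underside, z up along its axis. It starts upright on the worktop; grasp round the upper body.
- pump_bottle: pale grey-blue solvent pump bottle, second tallest: body 54 mm diameter up to 104 mm, neck 38 mm diameter up to 121 mm, flat cap 52 mm diameter, 131 mm high in all. About 0.16 kg. Origin at the centre of its underside, z up. It starts upright on the worktop; grasp round the upper body.
- spool: spool of solder wire with a dark flange at either end, third in height: 53 mm diameter, 36 mm high, about 0.22 kg. Origin at the centre of its underside, z up along its axis. It starts standing on a flange on the worktop; grasp across the flanges.
- tin: round shallow flux tin, the shortest supply: 44 mm diameter, 19 mm high, open and filled, about 0.06 kg. Origin at the centre of its underside, z up. It starts upright on the worktop.
- rack: supply rack, fixed: a flat light plywood board 84 mm (x) by 352 mm (y), 12 mm thick, lying on the worktop at the back of the work area, with four equal dark round rubber pads of 74 mm diameter in a row, flush with its top. Origin at the centre of its underside; x across the board (away from the robot), y along the row. The pad centres lie at x = 0, y = -132, -44, +44 and +132 mm, their surface at z = 12 mm.
- tall_end: tall end plate, fixed: upright aluminium sheet 76 mm wide, 5 mm thick, 110 mm high on a dark foot 80 x 24 x 8 mm. It stands at one end of the rack, at y = +190 or -190 mm in the rack's frame (which of the two changes from start to start). Origin at the centre of its underside, z up.
- low_end: low end plate, fixed: the same but only 26 mm high, at the rack's other end. Origin at the centre of its underside, z up.
Not all that is in view belongs to the job. Leave any orange look-alike of the spool alone.

How it is judged:
At the end, for the whole second after the job is handed in: From the tall end plate to the low one stand aerosol can, pump bottle, spool and tin, one on each pad, each with its centre within 15 mm of the pad's centre along and across the rack, upright within 0.12 rad, resting on the board, at rest (((y of tall_end in the frame of rack above 0 m and y of spray_can in the frame of rack between 0.117 and 0.147 m and y of pump_bottle in the frame of rack between 0.029 and 0.059 m and y of spool in the frame of rack between -0.059 and -0.029 m and y of tin in the frame of rack between -0.147 and -0.117 m) or (y of tall_end in the frame of rack below 0 m and y of spray_can in the frame of rack between -0.147 and -0.117 m and y of pump_bottle in the frame of rack between -0.059 and -0.029 m and y of spool in the frame of rack between 0.029 and 0.059 m and y of tin in the frame of rack between 0.117 and 0.147 m)) and x of spray_can in the frame of rack between -0.015 and 0.015 m and z of spray_can in the frame of rack between 0.008 and 0.018 m and angle between each of spray_can, pump_bottle, spool, tin's own z axis and vertical below 0.12 rad and linear speed of each of spray_can, pump_bottle, spool, tin below 0.02 m/s and angular speed of each of spray_can, pump_bottle, spool, tin below 0.2 rad/s and x of pump_bottle in the frame of rack between -0.015 and 0.015 m and z of pump_bottle in the frame of rack between 0.008 and 0.018 m and x of spool in the frame of rack between -0.015 and 0.015 m and z of spool in the frame of rack between 0.008 and 0.018 m and x of tin in the frame of rack between -0.015 and 0.015 m and z of tin in the frame of rack between 0.008 and 0.018 m); the robot touches nothing.
It also fails if it takes over 122 s, if anything falls off the work surface, if the arm or the gripper's body presses on something with over 40 N, if the wrist force passes 120 N, or if a joint passes its speed limit or range.

ROBOT

A 7-joint arm with a two-finger parallel gripper is mounted at the origin on a cart in front of the work surface, level with it; the furniture and walls round the work are solid. World frame = base frame: x ahead of the robot, y to its left, z up, the work surface at z = 0. Lengths are in m, angles in rad, forces in N, time in s.
With the tool pointing down it reaches from about 0.4 to 0.875 m from the base axis. Payload 6.5 kg.
Tool frame: the origin (TCP) lies midway between the tips of the shut fingers; the grasp point (between the pads) lies 19 mm behind it; z points along the fingers, x is the direction in which the jaws open and shut, and the axes are right-handed (so a half turn about z gives the same grasp; the last joint's range is limited). The gripper opens to 88 mm and grips with 3 to 60 N. Pads are 18 mm wide; open, the fingers measure 123 mm over their backs; the gripper's body (75 mm by 187 mm) begins 45 mm behind the grasp point.
Start: joints at [-1.226, 0.536, -0.004, 1.538, 0.003, 1.067, -0.071], TCP at [0.26, 0.596, 0.239] pointing down, gripper open.
Joint ranges: [-2.7, 2.7], [-0.37, 2.16], [-1.27, 1.26], [0.24, 2.4], [-1.31, 4.45], [0.19, 1.91], [-2.76, 2.76]. Speed limits (rad/s): [2.39, 2.39, 3.14, 3.14, 3.14, 3.14, 3.14].

INTERFACE

Orientations are given as [roll, pitch, yaw] about the fixed x, y, z axes, in that order (R = Rz(yaw) Ry(pitch) Rx(roll)).
In Python, from rig import bot, viewer, spot_in, masks_of, place_of gives the robot as it stands. The module is installed in compiled form; this text tells all that it offers.
- The arm moves only by the tool play_rows, never from a script. Its argument "motion" is one flat list of numbers, 5 for each row, row after row: the finger opening in cm, from 0 to 8.81, then the shift along the tool's x, y, z in cm, then the turn about the tool's z in degrees. A call has exactly 5 rows; each row is the pose to reach, as a shift and turn from the pose commanded when the call began, along the tool's axes at that moment; what a row does not reach only later rows make up. A row lasts 1/10 s, in which the tool goes at most 50 mm and 8.59 degrees, less where a joint would pass 70% of its speed; a pose out of reach is approached as far as the arm can. A call with a gripper value outside its range is refused whole. The fingers move at their own pace and stop on an object; "grip_force" is the grip in N (left out, the last holds). Time passes only in rows, so rows that repeat a pose let the fingers close, or fill a call up. It gives the time, the measured TCP pose, the force and the opening at its end, in the units of the state.
- bot.get_obs(): the state, without advancing time (a new reading comes with each control period).
- viewer.capture(name): name is "scene" or "top" or "wrist"; returns (picture, depth): 480x640x3 uint8, blue, green, red; 480x640 float32, m along the optical axis (not along the pixel's ray), 0 where there is no reading.
- viewer.camera_model(name): a dict with "camera_matrix" (3x3 intrinsics, pixels), "R" (3x3) and "t" (3): a world point X has camera coordinates R X + t; the wrist camera has in their place "hand_eye" (4x4, takes a point from camera to tool coordinates, whose origin is the TCP and whose axes are the tool frame's). Camera axes: x right, y down, z forward; pixel columns grow to the right and rows downward; lengths in m; the calibration is good to about 2 mm. A picture is of the moment at which its call begins: read the wrist's pose just before it. camera_model takes no time and is no camera call.
- bot.hand_in(): hands the job in, once; it reports no verdict.
Trained networks look in the newest picture that a camera, given by its name, has taken for a name from the list of things; names that differ only in an ending like _2 or _b are one class to them, and where a whole thing is asked for, a point or a joint stands for the part that bears it (a point fixed in the world has none). Each returns a list of dicts, best first, with "conf" (0 to 1); they miss things now and then, are a little off and sometimes report something else, mostly with a low value. They report only what shows in the picture. A call takes as long as a camera call. They do not tell look-alikes from the thing itself.
- spot_in(target, camera): "centre" ([x, y, z] in m, in world coordinates, good to about 4 mm: the middle of the surface that is visible of it).
- masks_of(target, camera): "mask" (480x640 bool, what is visible of it).
- place_of(target, camera): "centre" ([x, y, z] in m, in world coordinates, good to about 4 mm: a listed point, or the origin of a listed thing).
The state is a dict: "t": time; "joint_pos": joint angles; "joint_velocities": joint speeds; "effort": joint torques, N m; "tcp_pos": TCP position; "eef_rot": TCP orientation; "wrist_force": force on the tool from outside, world axes, zero at the start; "moment": the same for the moment, N m; "width": opening from 0.0 (shut) to 1.0 (fully open).
Only numpy, scipy, OpenCV 4.12 (cv2) and the standard library are available. Lean on these libraries where they do the work, as an engineer would, in place of code of your own. Each camera call takes 0.05 s, during which the arm holds its last target.

## Working session

There is one attempt and no reset: what is moved stays moved. The work goes in short steps, Python scripts to look and compute and a tool call to move; the robot and the scene stay as the last step left them, time stands still between calls to the robot, and variables do not carry over. Pictures are saved under pics/ and viewed, and the job is handed in when it is done.

Besides the shell and the picture viewer there is one more tool, called after "Request:" as a command line: name --argument value ..., lists and objects as JSON in quotes. play_rows: Moves the arm, as the interface text tells. Its arguments: {"type":"object","properties":{"motion":{"type":"array"},"grip_force":{"type":"number"}},"required":["motion"]}

```bash
ls; mkdir -p pics; cat > h.py <<'E'
import numpy as np,cv2
from rig import bot,viewer,spot_in,masks_of,place_of
from scipy.spatial.transform import Rotation as Ro
E
python3 - <<'E'
from h import *
o=bot.get_obs();print({k:np.round(v,3).tolist() for k,v in o.items()})
for c in ['scene','top']:
    p,d=viewer.capture(c);cv2.imwrite(f'pics/{c}0.png',p);np.save(f'{c}0d.npy',d)
    for n in ['spray_can','pump_bottle','spool','tin','rack','tall_end','low_end']:
        for r in place_of(n,c)[:4]: print(c,n,round(r['conf'],2),np.round(r['centre'],3))
E
```

```text
pics
{'t': 0.0, 'joint_pos': [-1.226, 0.537, -0.004, 1.539, 0.003, 1.067, -0.071], 'joint_velocities': [-0.001, -0.0, -0.001, -0.001, -0.001, -0.0, 0.001], 'effort': [-0.0, -57.098, 0.991, -25.161, -0.056, 0.018, 0.0], 'tcp_pos': [0.259, 0.595, 0.238], 'eef_rot': [3.141, 0.002, 1.16], 'wrist_force': [-0.601, 0.087, -0.326], 'moment': [-0.004, 0.015, -0.029], 'width': 1.005}
scene spray_can 0.56 [ 0.46   0.355 -0.002]
scene pump_bottle 0.72 [ 0.437 -0.039  0.002]
scene pump_bottle 0.28 [0.438 0.16  0.002]
scene spool 0.85 [0.437 0.158 0.001]
scene spool 0.67 [0.554 0.51  0.002]
scene spool 0.61 [ 0.578  0.331 -0.002]
scene tin 0.64 [ 0.442 -0.235 -0.001]
scene rack 0.61 [ 0.561  0.049 -0.002]
scene tall_end 0.94 [ 0.539 -0.138  0.004]
scene low_end 0.82 [0.583 0.237 0.002]
scene low_end 0.21 [ 0.439  0.158 -0.001]
top spray_can 0.96 [0.455 0.354 0.002]
top pump_bottle 0.7 [ 0.435 -0.042  0.002]
top spool 0.74 [ 0.435  0.156 -0.002]
top spool 0.73 [ 0.553  0.508 -0.001]
top spool 0.62 [0.571 0.33  0.001]
top spool 0.31 [ 0.439 -0.238  0.002]
top rack 0.82 [ 0.562  0.049 -0.003]
top tall_end 0.79 [ 0.539 -0.14  -0.002]
top low_end 0.67 [ 0.433 -0.041 -0.001]
top low_end 0.55 [ 0.581  0.24  -0.001]
```

View pics/scene0.png

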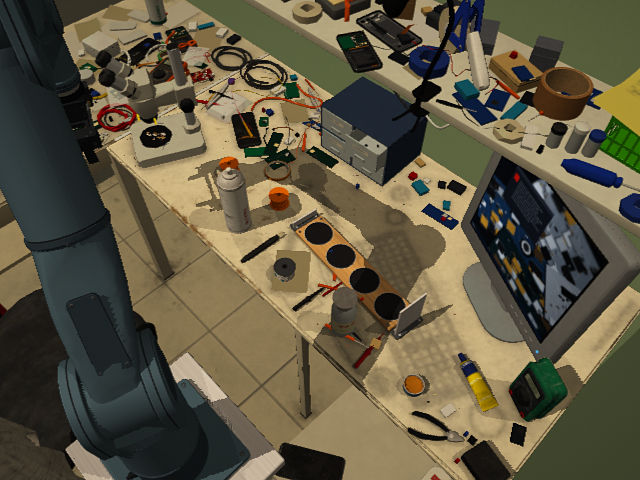

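View pics/top0.png

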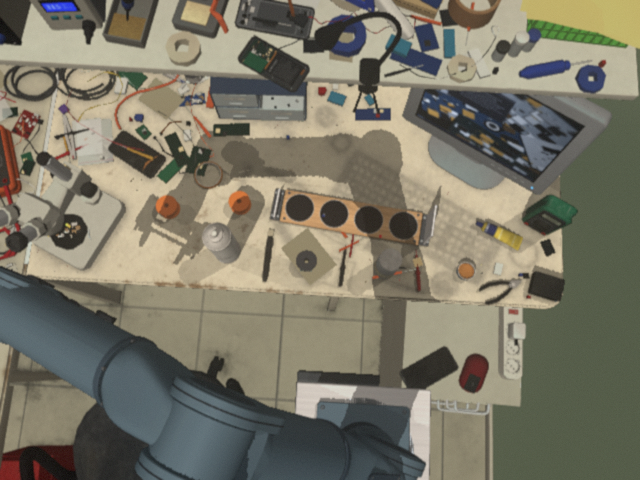

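```bash
cat >> h.py <<'E'
def cloud(c,d):
    m=viewer.camera_model(c);K=np.array(m['camera_matrix']);R=np.array(m['R']);t=np.array(m['t'])
    v,u=np.mgrid[0:480,0:640]
    P=np.stack([(u-K[0,2])/K[0,0]*d,(v-K[1,2])/K[1,1]*d,d],-1)
    return (P-t)@R
def move(x,y,z,yaw):
    "desired world TCP target from commanded pose approx"
    o=bot.get_obs();R=Ro.from_euler('xyz',o['eef_rot']).as_matrix()
    s=R.T@(np.array([x,y,z])-o['tcp_pos'])*100
    yw=o['eef_rot'][2]; dy=(yw-yaw+np.pi/2)%np.pi-np.pi/2   # tool z down -> turn sign flipped
    print('shift cm',np.round(s,2),'turn deg',round(np.degrees(dy),1),'j',np.round(o['joint_pos'],2))
E
python3 - <<'E'
from h import *
p=cv2.imread('pics/top0.png');d=np.load('top0d.npy');W=cloud('top',d)
g=p.max(2); m=((g<50)&(abs(W[...,2]-.012)<.01)).astype(np.uint8)
m[:, :270]=0;m[:,430:]=0;m[:180]=0;m[245:]=0
n,l,s,c=cv2.connectedComponentsWithStats(m)
C=[]
for i in range(1,n):
    if s[i,4]>200:
        X=W[l==i];print(s[i],np.round(X.mean(0),4),np.round(np.ptp(X,axis=0),3))
S=W[...,2]
print('cells >0.25 z in region')
for xx in np.arange(.3,1.2,.05):
  q=[]
  for yy in np.arange(-.6,.8,.1):
    k=(W[...,0]>xx)&(W[...,0]<xx+.05)&(W[...,1]>yy)&(W[...,1]<yy+.1)&(d>0)
    q.append(round(float(S[k].max()),2) if k.any() else -1)
  print(round(xx,2),q)
for cam in ['top','scene']:
  p,dd=viewer.capture(cam);Wc=cloud(cam,dd)
  for nme,h in [('spray_can',.15),('pump_bottle',.1),('spool',.036),('tin',.019),('rack',.012)]:
    for r in masks_of(nme,cam)[:4]:
        k=r['mask']&(dd>0);X=Wc[k];
        if len(X)<5: continue
        zt=np.percentile(X[:,2],98);Y=X[X[:,2]>zt-.008]
        print(cam,nme,round(r['conf'],2),'px',np.round(np.argwhere(r['mask']).mean(0)[::-1]),'ztop',round(zt,3),'topmid',np.round((Y.max(0)+Y.min(0))/2,3),np.round(np.ptp(Y,axis=0),3))
  if cam=='scene': cv2.imwrite('pics/crop1.png',cv2.resize(p[140:420,170:480],None,fx=2.5,fy=2.1))
E
```

```text
[360 207  22  25 344] [0.5567 0.0009 0.0113] [0.063 0.054 0.016]
[391 213  23  25 361] [ 0.5414 -0.074   0.0112] [0.063 0.056 0.017]
cells >0.25 z in region
0.3 [0.28, -0.05, -0.03, -0.12, -0.12, -0.73, -0.73, -0.73, -0.73, -0.73, -0.73, 0.6, 0.56, -0.73]
0.35 [0.29, 0.03, 0.03, 0.02, 0.02, 0.01, 0.01, 0.01, 0.01, 0.01, 0.01, 0.01, 0.04, 0.3]
0.4 [0.29, 0.03, 0.03, 0.02, 0.02, 0.14, 0.02, 0.04, 0.01, 0.2, 0.01, 0.01, 0.04, 0.3]
0.45 [0.3, 0.01, 0.01, 0.02, 0.11, 0.13, 0.02, 0.04, 0.02, 0.21, 0.01, 0.01, 0.24, 0.27]
0.5 [0.3, 0.15, 0.08, 0.03, 0.12, 0.02, 0.02, 0.02, 0.03, 0.04, 0.04, 0.04, 0.2, 0.24]
0.55 [0.31, 0.16, 0.15, 0.03, 0.11, 0.02, 0.02, 0.02, 0.03, 0.04, 0.04, 0.04, 0.31, 0.31]
0.6 [0.32, 0.27, 0.27, 0.01, 0.01, 0.01, 0.01, 0.02, 0.03, 0.04, 0.02, 0.02, 0.01, 0.19]
0.65 [0.32, 0.4, 0.4, 0.24, 0.02, 0.01, 0.4, 0.61, 0.44, 0.01, 0.01, 0.02, 0.02, 0.02]
0.7 [0.33, 0.43, 0.45, 0.46, 0.45, 0.45, 0.65, 0.63, 0.44, 0.45, 0.45, 0.46, 0.44, 0.51]
0.75 [0.34, 0.51, 0.52, 0.52, 0.47, 0.46, 0.46, 0.46, 0.44, 0.46, 0.56, 0.53, 0.53, 0.53]
0.8 [0.34, 0.51, 0.52, 0.52, 0.48, 0.48, 0.51, 
[... 1175 characters left out ...]
7.] ztop 0.018 topmid [0.558 0.052 0.015] [0.121 0.356 0.012]
scene spray_can 0.65 px [234. 200.] ztop 0.191 topmid [0.453 0.35  0.194] [0.038 0.033 0.021]
scene pump_bottle 0.62 px [344. 311.] ztop 0.133 topmid [ 0.435 -0.039  0.13 ] [0.052 0.052 0.01 ]
scene spool 0.81 px [279. 199.] ztop 0.04 topmid [0.578 0.329 0.037] [0.053 0.053 0.011]
scene spool 0.8 px [285. 269.] ztop 0.04 topmid [0.437 0.153 0.036] [0.052 0.053 0.009]
scene spool 0.64 px [229. 163.] ztop 0.041 topmid [0.518 0.443 0.119] [0.125 0.179 0.171]
scene tin 0.88 px [413. 385.] ztop 0.02 topmid [ 0.439 -0.238  0.018] [0.043 0.042 0.012]
scene rack 0.57 px [354. 271.] ztop 0.017 topmid [0.537 0.053 0.07 ] [0.163 0.349 0.123]
```

```bash
python3 -c "
import cv2;p=cv2.imread('pics/top0.png');cv2.imwrite('pics/crop2.png',cv2.resize(p[180:310,190:520],None,fx=2.4,fy=2.4,interpolation=2))"
```

```text
(no output)
```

View pics/crop2.png

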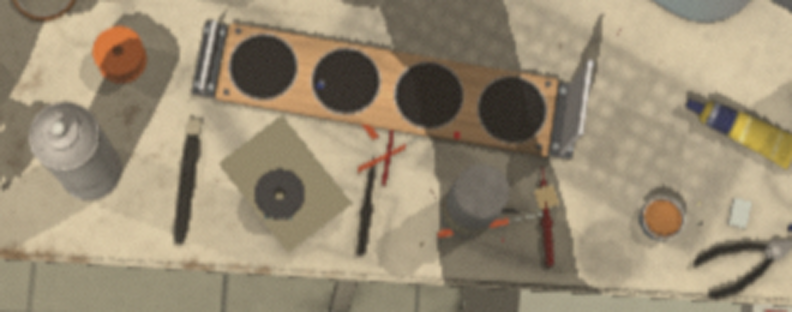

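```bash
python3 - <<'E'
from h import *
p=cv2.imread('pics/top0.png')
m=viewer.camera_model('top');K=np.array(m['camera_matrix']);R=np.array(m['R']);t=np.array(m['t']);C=-R.T@t
def at(u,v,z):
    r=R.T@np.linalg.inv(K)@[u,v,1];return C+r*(z-C[2])/r[2]
g=p.max(2);out=[]
for u,v in [(299.6,207.9),(334.2,213.75),(368.75,219.6),(403.3,225.4)]:
    # brightness-threshold within local window relative to surroundings (red channel)
    b=p[...,2].astype(float);y,x=np.mgrid[0:480,0:640];w=(abs(x-u)<17)&(abs(y-v)<17)
    th=(np.percentile(b[w],10)+np.percentile(b[w],90))/2
    cc=(np.hypot(x-u,y-v)<18)&(b<th)
    n,l,s,c=cv2.connectedComponentsWithStats(cc.astype(np.uint8));i=l[int(v),int(u)]
    print(s[i],np.round(c[i],1),'click',np.round(at(u,v,.012),4),'cc',np.round(at(*c[i],.012),4));out.append(at(u,v,.012))
o=np.array(out);print(np.diff(o,axis=0),o.mean(0))
E
```

```text
[286 194  28  27 587] [299.3 207.3] click [0.573  0.1819 0.012 ] cc [0.5745 0.1829 0.012 ]
[320 200  28  27 594] [333.6 213.2] click [0.563  0.0942 0.012 ] cc [0.5643 0.0957 0.012 ]
[355 202  32  36 745] [369.6 218.5] click [0.5531 0.007  0.012 ] cc [0.5561 0.0049 0.012 ]
[389 211  28  33 687] [402.7 226.7] click [ 0.5433 -0.08    0.012 ] cc [ 0.5398 -0.0787  0.012 ]
[[-0.00996172 -0.08772858  0.        ]
 [-0.0099304  -0.08726154  0.        ]
 [-0.00976322 -0.08691856  0.        ]] [0.5580902  0.05079113 0.012     ]
```

```bash
python3 - <<'E'
from h import *
move(.48,.22,.26,-.113)
E
```

```text
shift cm [-25.66  35.22  -2.13] turn deg 72.9 j [-1.23  0.54 -0.    1.54  0.    1.07 -0.07]
```

Request:
play_rows --motion '[8.8, -25.7, 35.2, -2.2, 73, 8.8, -25.7, 35.2, -2.2, 73, 8.8, -25.7, 35.2, -2.2, 73, 8.8, -25.7, 35.2, -2.2, 73, 8.8, -25.7, 35.2, -2.2, 73]' --grip_force 20

```text
t: 1.9
tcp_pos: [0.3865, 0.3787, 0.2517]
eef_rot: [-3.141, -0.001, 0.404]
wrist_force: [0.1, 0.6, 0.6]
width: 0.999
```

```bash
python3 - <<'E'
from h import *
move(.48,.22,.26,-.113)
E
```

```text
shift cm [ 2.36 18.27 -0.84] turn deg 29.6 j [-1.03  0.34  0.21  1.83 -0.08  0.99 -0.38]
```

Request:
play_rows --motion '[8.8, 2.4, 18.3, -0.8, 29.6, 8.8, 2.4, 18.3, -0.8, 29.6, 8.8, 2.4, 18.3, -0.8, 29.6, 8.8, 2.4, 18.3, -0.8, 29.6, 8.8, 2.4, 18.3, -0.8, 29.6]'

```text
t: 2.4
tcp_pos: [0.4835, 0.2166, 0.2601]
eef_rot: [3.14, -0.003, -0.117]
wrist_force: [-0.4, -0.6, 0.5]
width: 0.999
```

```bash
python3 - <<'E'
from h import *
move(.438,-.236,.2,-.113)
E
```

```text
shift cm [ 0.74 45.47  6.07] turn deg -0.2 j [-0.83  0.32  0.4   1.85 -0.14  1.   -0.49]
```

Request:
play_rows --motion '[8.8, 0.2, 5, 1, 0, 8.8, 0.3, 10, 2, 0, 8.8, 0.4, 15, 3, 0, 8.8, 0.5, 20, 4, 0, 8.8, 0.6, 25, 4, 0]'

```text
t: 2.9
tcp_pos: [0.4593, -0.0238, 0.2186]
eef_rot: [-3.141, 0.001, -0.104]
wrist_force: [1.0, -0.8, 0.0]
width: 0.997
```

```bash
python3 - <<'E'
from h import *
move(.438,-.236,.15,-.113)
E
```

```text
shift cm [ 0.09 21.33  6.86] turn deg 0.5 j [-0.47  0.26  0.49  2.06 -0.16  0.86  0.01]
```

Request:
play_rows --motion '[8.8, 0, 5, 0, 0, 8.8, 0, 10, 2, 0, 8.8, 0.1, 15, 4, 0.5, 8.8, 0.1, 20, 6, 0.5, 8.8, 0.1, 20.9, 6.9, 0.5]'

```text
t: 3.4
tcp_pos: [0.4382, -0.2346, 0.1497]
eef_rot: [3.14, -0.0, -0.118]
wrist_force: [-0.2, 0.3, 0.6]
width: 1.002
```

```bash
python3 - <<'E'
from h import *
o=bot.get_obs();p,d=viewer.capture('wrist');cv2.imwrite('pics/w1.png',p)
for n in ['tin']:
  for r in place_of(n,'wrist')[:3]: print(n,round(r['conf'],2),np.round(r['centre'],4))
move(.438,-.236,.15,-.113)
E
```

```text
shift cm [ 0.07  0.27 -0.09] turn deg -0.4 j [-0.01  0.45  0.51  2.04 -0.32  0.74  0.58]
```

View pics/w1.png

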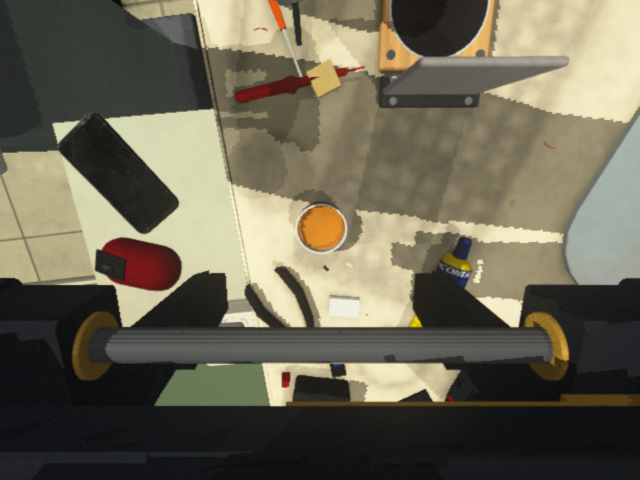

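```bash
cat >> h.py <<'E'
def wcloud(d,o):
    m=viewer.camera_model('wrist');K=np.array(m['camera_matrix']);H=np.array(m['hand_eye'])
    v,u=np.mgrid[0:480,0:640]
    P=np.stack([(u-K[0,2])/K[0,0]*d,(v-K[1,2])/K[1,1]*d,d],-1)
    P=P@H[:3,:3].T+H[:3,3]
    return P@Ro.from_euler('xyz',o['eef_rot']).as_matrix().T+np.array(o['tcp_pos'])
E
python3 - <<'E'
from h import *
o=bot.get_obs();p,d=viewer.capture('wrist');W=wcloud(d,o)
v,u=np.mgrid[0:480,0:640];k=(np.hypot(u-322,v-228)<30)&(W[...,2]>.010)&(d>0)
X=W[k];print(len(X),(X.max(0)+X.min(0))/2,np.ptp(X,axis=0))
print('table z',W[300,335],W[180,300])
E
```

```text
1908 [ 0.43706085 -0.23923306  0.01534737] [0.04326966 0.04390112 0.01068253]
table z [ 0.44123559 -0.30960056  0.00805059] [ 4.23197007e-01 -1.96231267e-01  1.95520152e-04]
```

Request:
play_rows --motion '[8.8, 0, 0.2, 4, -0.4, 8.8, 0, 0.3, 8, -0.4, 8.8, 0, 0.3, 11, -0.4, 8.8, 0, 0.3, 13, -0.4, 8.8, 0, 0.3, 14.4, -0.4]'

```text
t: 4.05
tcp_pos: [0.4398, -0.2314, 0.0056]
eef_rot: [-3.14, 0.0, -0.105]
wrist_force: [0.7, 0.4, 0.8]
width: 0.998
```

Request:
play_rows --motion '[4, 0, 0, 0, 0, 4, 0, 0, 0, 0, 4, 0, 0, 0, 0, 4, 0, 0, 0, 0, 4, 0, 0, 0, 0]' --grip_force 12

```text
t: 4.55
tcp_pos: [0.4392, -0.2341, 0.0071]
eef_rot: [3.141, -0.001, -0.108]
wrist_force: [0.6, -0.1, -0.1]
width: 0.564
```

```bash
python3 - <<'E'
from h import *
o=bot.get_obs();print(o['tcp_pos'],o['width'],o['wrist_force'])
E
```

```text
[ 0.4392349  -0.23412887  0.00706481] 0.5639953286021941 [ 0.58769625 -0.12607031 -0.12892405]
```

Request:
play_rows --motion '[3.5, 0, 0.2, 0, 0, 3.5, 0, 0.2, 0, 0, 3.5, 0, 0.2, 0, 0, 3.5, 0, 0.2, 0, 0, 3.5, 0, 0.2, 0, 0]' --grip_force 12

```text
t: 5.05
tcp_pos: [0.4387, -0.2363, 0.0067]
eef_rot: [3.141, -0.001, -0.109]
wrist_force: [0.3, 0.3, 5.5]
width: 0.476
```

Request:
play_rows --motion '[3.5, 0, 0, -4, 0, 3.5, 0, 0, -8, 0, 3.5, 0, 0, -12, 0, 3.5, 0, 0, -16, 0, 3.5, 0, 0, -18, 0]'

```text
t: 5.55
tcp_pos: [0.4394, -0.2367, 0.1892]
eef_rot: [3.141, -0.003, -0.109]
wrist_force: [0.9, -0.6, -0.8]
width: 0.475
```

```bash
python3 - <<'E'
from h import *
o=bot.get_obs();print(o['tcp_pos'],o['width'],o['wrist_force'])
move(.575,.181,.19,-.113)
E
```

```text
[ 0.43936018 -0.23672334  0.18921705] 0.4752940679834197 [ 0.89230356 -0.55276352 -0.77423783]
shift cm [  8.95 -43.    -0.08] turn deg 0.2 j [-0.05  0.39  0.56  2.01 -0.28  0.82  0.56]
```

Request:
play_rows --motion '[3.5, 1, -4.5, 0, 0, 3.5, 2, -9, 0, 0, 3.5, 3, -13.5, 0, 0, 3.5, 4, -18, 0, 0, 3.5, 5, -22, 0, 0]'

```text
t: 6.05
tcp_pos: [0.5121, -0.0203, 0.1862]
eef_rot: [-3.141, 0.0, -0.108]
wrist_force: [0.9, -0.3, -1.3]
width: 0.476
```

Request:
play_rows --motion '[3.5, 1, -4.5, 0, 0, 3.5, 2, -9, 0, 0, 3.5, 3, -13.5, 0, 0, 3.5, 3.9, -18, 0, 0, 3.5, 3.9, -21, 0, 0]'

```text
t: 6.55
tcp_pos: [0.574, 0.1858, 0.1859]
eef_rot: [-3.141, -0.0, -0.105]
wrist_force: [0.2, -0.4, -0.5]
width: 0.476
```

```bash
python3 - <<'E'
from h import *
o=bot.get_obs();p,d=viewer.capture('wrist');cv2.imwrite('pics/w2.png',p)
print(o['tcp_pos'],o['width'],o['wrist_force'])
move(.575,.181,.06,-.113)
E
```

```text
[0.57398543 0.18575148 0.18592842] 0.4764217440762991 [ 0.24546902 -0.38977872 -0.50090834]
shift cm [ 0.28  1.06 12.55] turn deg 0.8 j [-0.72  0.55  0.45  1.73 -0.3   0.92 -0.24]
```

View pics/w2.png

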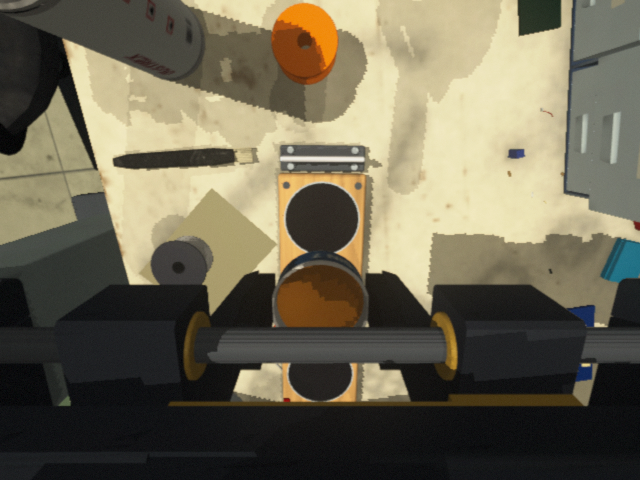

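```bash
python3 - <<'E'
from h import *
o=bot.get_obs();p,d=viewer.capture('wrist');W=wcloud(d,o)
print(o['tcp_pos'])
b=(p.max(2)<70).astype(np.uint8);v,u=np.mgrid[0:480,0:640];b[np.hypot(u-322,v-217)>45]=0
n,l,s,c=cv2.connectedComponentsWithStats(b);i=l[217,322];X=W[(l==i)&(d>0)];print(s[i],X.mean(0),(X.max(0)+X.min(0))/2,np.ptp(X,axis=0))
k=(W[...,2]>.15)&(np.hypot(u-320,v-295)<60)&(v<325);X=W[k];
print(len(X))
R=Ro.from_euler('xyz',o['eef_rot']).as_matrix();T=(X-o['tcp_pos'])@R
print('tin in tool',T.min(0),T.max(0))
for vv in range(248,326,6): print(vv,np.round((W[vv,320]-o['tcp_pos'])@R,4))
E
```

```text
[0.57328905 0.19135902 0.1855596 ]
[ 288  190   71   72 3924] [0.57418089 0.18496691 0.02622697] [0.57382645 0.18182246 0.10200851] [0.06870594 0.06630092 0.18506968]
7156
tin in tool [-0.02673292 -0.06666979 -0.14592444] [0.02478741 0.0161097  0.00719394]
248 [-0.001   0.0344  0.1727]
254 [-0.001  -0.0176 -0.0003]
260 [-0.001  -0.0174 -0.0078]
266 [-0.001  -0.014  -0.0062]
272 [-0.001  -0.0109 -0.0054]
278 [-0.001  -0.007  -0.0029]
284 [-0.001  -0.0042 -0.0034]
290 [-0.001  -0.0016 -0.0042]
296 [-0.001   0.0021 -0.0028]
302 [-0.001   0.005  -0.0031]
308 [-0.001   0.0084 -0.0025]
314 [-0.001   0.0106 -0.0042]
320 [-0.001   0.0141 -0.0035]
```

Request:
play_rows --motion '[3.5, 0.2, 0.7, 2, 0.3, 3.5, 0.2, 0.7, 5, 0.3, 3.5, 0.2, 0.7, 8, 0.3, 3.5, 0.2, 0.7, 11, 0.3, 3.5, 0.2, 0.7, 13, 0.3]'

```text
t: 7.15
tcp_pos: [0.5733, 0.1731, 0.0541]
eef_rot: [3.14, 0.002, -0.115]
wrist_force: [1.2, -0.1, 0.1]
width: 0.475
```

```bash
python3 - <<'E'
from h import *
for i in range(4):
    o=bot.get_obs();p,d=viewer.capture('wrist')
    print(o['tcp_pos'],o['wrist_force'])
cv2.imwrite('pics/w3.png',p);W=wcloud(d,o)
move(.575,.181,.025,-.113)
E
```

```text
[0.57334961 0.17312841 0.05411103] [ 1.2298293  -0.05908449  0.08643353]
[0.57167417 0.17271252 0.05167119] [-1.7764237  -1.24503689 -1.83288965]
[0.57221778 0.17288526 0.05355622] [-0.10598787 -0.505999   -0.87326524]
[0.57360625 0.17331969 0.05538246] [ 0.29911475 -0.45551821 -0.53165269]
shift cm [-0.06 -0.72  3.16] turn deg -0.1 j [-0.64  0.73  0.37  1.8  -0.39  0.69 -0.16]
```

View pics/w3.png

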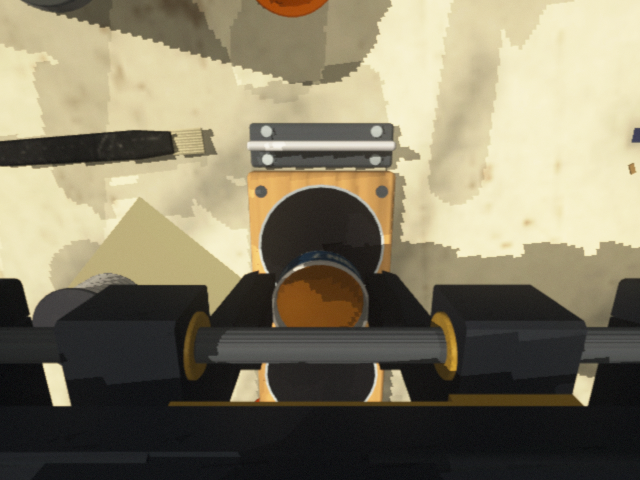

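```bash
python3 - <<'E'
from h import *
o=bot.get_obs();p,d=viewer.capture('wrist');W=wcloud(d,o)
for uv in [(321,246),(321,190),(265,246),(378,246)]: print(uv,np.round(W[uv[1],uv[0]],4))
# fit circle: upper edge pixels
g=p.max(2);pts=[]
for a in np.radians(np.arange(180,361,5)):
    for r in range(40,75):
        u=int(round(321+r*np.cos(a)));v=int(round(246+r*np.sin(a)))
        if g[v,u]>90: pts.append(W[v,u]);break
P=np.array(pts);P=P[abs(P[:,2]-.012)<.008]
A=np.c_[2*P[:,:2],np.ones(len(P))];s=np.linalg.lstsq(A,(P[:,:2]**2).sum(1),rcond=None)[0];print(len(P),s[:2],np.sqrt(s[2]+s[0]**2+s[1]**2))
move(.575,.181,.025,-.113)
E
```

```text
(321, 246) [0.5752 0.1814 0.0127]
(321, 190) [0.579  0.2143 0.0126]
(265, 246) [0.5425 0.1853 0.0133]
(378, 246) [0.6088 0.1772 0.0116]
37 [0.57384501 0.18049837] 0.03536893842121394
shift cm [-0.12 -0.67  3.24] turn deg -0.1 j [-0.64  0.73  0.37  1.8  -0.39  0.69 -0.16]
```

Request:
play_rows --motion '[3.5, 0, -0.8, 1, 0, 3.5, 0, -0.8, 2, 0, 3.5, 0, -0.8, 2.6, 0, 3.5, 0, -0.8, 3.0, 0, 3.5, 0, -0.8, 3.2, 0]'

```text
t: 7.9
tcp_pos: [0.5754, 0.1823, 0.0238]
eef_rot: [3.141, 0.001, -0.114]
wrist_force: [-0.4, 0.3, -0.1]
width: 0.474
```

Request:
play_rows --motion '[3.5, 0, 0, 0.1, 0, 3.5, 0, 0, 0.2, 0, 3.5, 0, 0, 0.3, 0, 3.5, 0, 0, 0.3, 0, 3.5, 0, 0, 0.3, 0]'

```text
t: 8.4
tcp_pos: [0.5757, 0.1826, 0.0215]
eef_rot: [-3.141, -0.0, -0.114]
wrist_force: [0.1, 1.0, -0.4]
width: 0.476
```

Request:
play_rows --motion '[3.5, 0, 0, 0.1, 0, 3.5, 0, 0, 0.2, 0, 3.5, 0, 0, 0.2, 0, 3.5, 0, 0, 0.2, 0, 3.5, 0, 0, 0.2, 0]'

```text
t: 8.9
tcp_pos: [0.5757, 0.1826, 0.0194]
eef_rot: [3.142, -0.0, -0.114]
wrist_force: [0.1, -0.6, -1.3]
width: 0.475
```

Request:
play_rows --motion '[3.5, 0, 0, 0.1, 0, 3.5, 0, 0, 0.15, 0, 3.5, 0, 0, 0.15, 0, 3.5, 0, 0, 0.15, 0, 3.5, 0, 0, 0.15, 0]'

```text
t: 9.4
tcp_pos: [0.5758, 0.1827, 0.0187]
eef_rot: [-3.141, -0.0, -0.114]
wrist_force: [-2.4, 0.1, 7.3]
width: 0.474
```

Contact (7 N up). Release and lift.

Request:
play_rows --motion '[6, 0, 0, 0, 0, 7, 0, 0, 0, 0, 8, 0, 0, 0, 0, 8, 0, 0, 0, 0, 8, 0, 0, 0, 0]'

```text
t: 9.9
tcp_pos: [0.5756, 0.1826, 0.0178]
eef_rot: [3.141, 0.0, -0.114]
wrist_force: [0.4, 0.3, 0.3]
width: 0.895
```

Request:
play_rows --motion '[8.8, 0, 0, -3, 0, 8.8, 0, 0, -6, 0, 8.8, 0, 0, -10, 0, 8.8, 0, 0, -14, 0, 8.8, 0, 0, -14, 0]'

```text
t: 10.4
tcp_pos: [0.5792, 0.1833, 0.1633]
eef_rot: [-3.137, -0.008, -0.114]
wrist_force: [-0.7, 0.1, -0.2]
width: 0.998
```

```bash
python3 - <<'E'
from h import *
move(.437,.156,.12,-.113)
E
```

```text
shift cm [-13.85   4.35   4.19] turn deg -0.1 j [-0.71  0.58  0.45  1.75 -0.32  0.87 -0.23]
```

Request:
play_rows --motion '[8.8, -4, 1.4, 0, 0, 8.8, -8, 2.8, 0, 0, 8.8, -12, 4.3, 0, 0, 8.8, -13.8, 4.3, 0, 0, 8.8, -13.8, 4.3, 2, 0]'

```text
t: 10.9
tcp_pos: [0.4318, 0.1561, 0.1385]
eef_rot: [-3.139, -0.0, -0.113]
wrist_force: [0.7, 0.8, -0.4]
width: 1.004
```

```bash
python3 - <<'E'
from h import *
viewer.capture('wrist');viewer.capture('wrist')
o=bot.get_obs();p,d=viewer.capture('wrist');cv2.imwrite('pics/w4.png',p);W=wcloud(d,o)
print(o['tcp_pos'])
v,u=np.mgrid[0:480,0:640]
X=W[(W[...,2]>.03)&(W[...,2]<.045)&(np.hypot(W[...,0]-.437,W[...,1]-.156)<.045)&(d>0)]
print(len(X),(X.max(0)+X.min(0))/2,np.ptp(X,axis=0),np.median(X,0))
for r in place_of('spool','wrist')[:3]: print(round(r['conf'],2),np.round(r['centre'],4))
move(.437,.156,.12,-.113)
E
```

```text
[0.43169613 0.1551586  0.1362876 ]
3496 [0.43554807 0.15415008 0.03418853] [0.05246754 0.05235458 0.00803587] [0.43578432 0.1550276  0.03594319]
0.97 [ 0.4378  0.1557 -0.0057]
shift cm [ 0.32 -0.11  1.77] turn deg -0.0 j [-0.82  0.41  0.46  2.13 -0.29  0.67 -0.28]
```

View pics/w4.png

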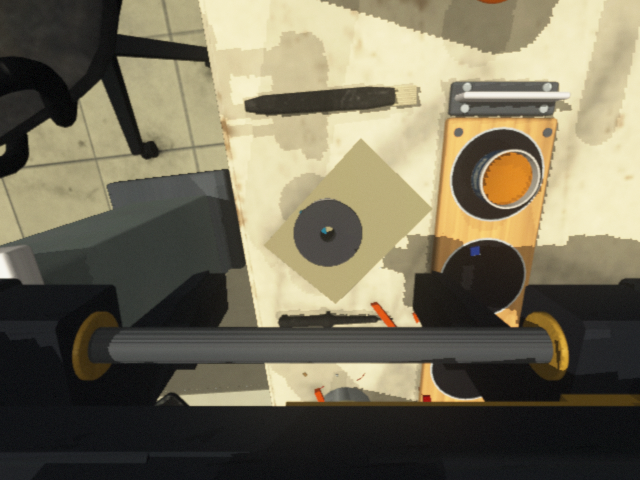

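Request:
play_rows --motion '[8.8, 0.4, 0, 3, 0, 8.8, 0.4, 0, 6, 0, 8.8, 0.4, 0, 9, 0, 8.8, 0.4, 0, 11.5, 0, 8.8, 0.4, 0, 12.9, 0]'

```text
t: 11.6
tcp_pos: [0.4377, 0.1548, 0.0075]
eef_rot: [3.141, 0.001, -0.114]
wrist_force: [0.7, -0.1, -0.4]
width: 1.001
```

Request:
play_rows --motion '[4.5, 0, 0, 0, 0, 4.5, 0, 0, 0, 0, 4.5, 0, 0, 0, 0, 4.5, 0, 0, 0, 0, 4.5, 0, 0, 0, 0]' --grip_force 25

```text
t: 12.1
tcp_pos: [0.4381, 0.1554, 0.0097]
eef_rot: [-3.141, -0.001, -0.113]
wrist_force: [-0.9, -0.3, 7.2]
width: 0.583
```

Request:
play_rows --motion '[4.5, 0, 0, 0, 0, 4.5, 0, 0, 0, 0, 4.5, 0, 0, 0, 0, 4.5, 0, 0, 0, 0, 4.5, 0, 0, 0, 0]'

```text
t: 12.6
tcp_pos: [0.4381, 0.1554, 0.0096]
eef_rot: [-3.141, -0.001, -0.113]
wrist_force: [-1.2, 1.0, 6.3]
width: 0.58
```

Request:
play_rows --motion '[4.5, 0, 0, -1, 0, 4.5, 0, 0, -3, 0, 4.5, 0, 0, -5, 0, 4.5, 0, 0, -7, 0, 4.5, 0, 0, -7, 0]'

```text
t: 13.1
tcp_pos: [0.439, 0.1557, 0.0811]
eef_rot: [-3.139, -0.003, -0.114]
wrist_force: [0.1, 0.7, -1.4]
width: 0.582
```

```bash
python3 - <<'E'
from h import *
viewer.capture('wrist')
o=bot.get_obs();p,d=viewer.capture('wrist');cv2.imwrite('pics/w5.png',p);W=wcloud(d,o)
print(o['tcp_pos'],o['width'],o['wrist_force'])
X=W[(W[...,2]>.006)&(W[...,2]<.045)&(np.hypot(W[...,0]-.577,W[...,1]-.183)<.034)&(d>0)]
X=X[X[:,2]>np.percentile(X[:,2],99)-.006]
print('tin',(X.max(0)+X.min(0))/2,np.ptp(X,axis=0))
move(.565,.0937,.07,-.113)
E
```

```text
[0.43823534 0.15555968 0.07985838] 0.5863164440965195 [-0.24406059 -1.14821483 -1.98411682]
tin [0.57404484 0.17916835 0.02929177] [0.04485927 0.04355858 0.00732559]
shift cm [13.36  4.68  0.91] turn deg -0.0 j [-0.76  0.52  0.39  2.14 -0.38  0.54 -0.19]
```

View pics/w5.png

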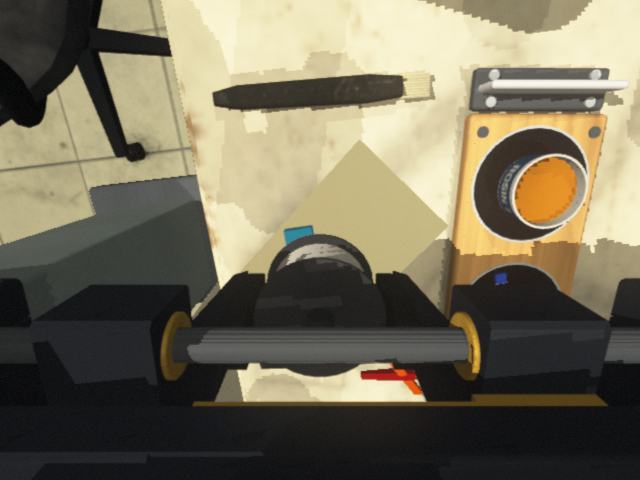

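Request:
play_rows --motion '[4.5, 4, 1.4, 0, 0, 4.5, 8, 2.8, 0, 0, 4.5, 12, 4.2, 0, 0, 4.5, 13.3, 4.6, 1, 0, 4.5, 13.3, 4.6, 1, 0]'

```text
t: 13.7
tcp_pos: [0.5651, 0.0921, 0.0668]
eef_rot: [3.14, 0.001, -0.116]
wrist_force: [-0.7, -0.3, -2.0]
width: 0.583
```

Request:
play_rows --motion '[4.5, 0, 0, 0, 0, 4.5, 0, 0, 0.5, 0, 4.5, 0, 0, 1, 0, 4.5, 0, 0, 1, 0, 4.5, 0, 0, 1, 0]'

```text
t: 14.2
tcp_pos: [0.5641, 0.0947, 0.0588]
eef_rot: [-3.142, 0.0, -0.113]
wrist_force: [-0.1, -0.5, -2.2]
width: 0.581
```

```bash
python3 - <<'E'
from h import *
o=bot.get_obs();p,d=viewer.capture('wrist');cv2.imwrite('pics/w6.png',p);W=wcloud(d,o)
print(o['tcp_pos'],o['width'],o['wrist_force'])
move(.565,.0937,.0215,-.113)
E
```

```text
[0.56412975 0.09465753 0.05879854] 0.5807847840462173 [-0.09412061 -0.48329885 -2.23109184]
shift cm [0.07 0.08 3.75] turn deg -0.0 j [-0.52  0.69  0.37  1.87 -0.39  0.65 -0.02]
```

View pics/w6.png

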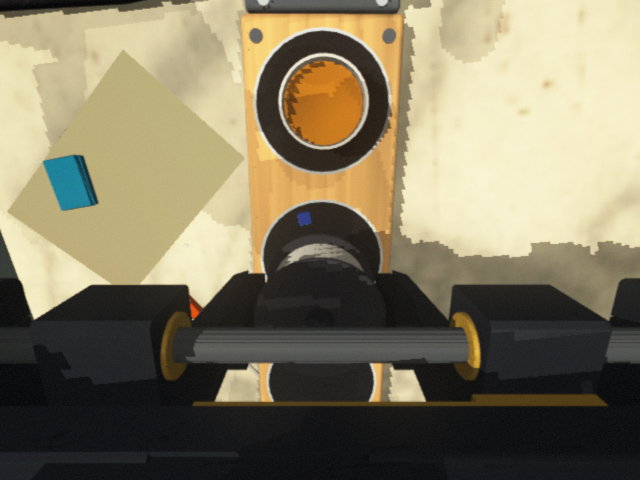

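```bash
python3 - <<'E'
from h import *
o=bot.get_obs();p,d=viewer.capture('wrist');W=wcloud(d,o)
b=p.astype(int);k=(b[...,0]>b[...,2]+35)&(b[...,0]>60);v,u=np.mgrid[0:480,0:640];k&=(np.hypot(u-304,v-218)<15)
X=W[k];print(len(X),X.min(0),X.max(0),X.mean(0))
r=W[210:230,330:340].reshape(-1,3);print('pad near',r.mean(0))
r=W[215:222,275:285].reshape(-1,3);print('pad near',r.mean(0))
q=p[195:290,240:400];cv2.imwrite('pics/w6c.png',cv2.resize(q,None,fx=5,fy=5))
k=(b[...,0]>b[...,2]+60)&(u<100)&(v>140)&(v<220);X=W[k];print('teal',X.min(0),X.max(0))
E
```

```text
154 [0.55298608 0.11622118 0.0114028 ] [0.57096946 0.16087928 0.20490487] [0.55686301 0.12055862 0.01647302]
pad near [0.57443149 0.1170756  0.01436462]
pad near [0.54256839 0.12117769 0.01233143]
teal [0.41512489 0.14047815 0.00688474] [0.57096946 0.16987549 0.20490487]
```

View pics/w6c.png

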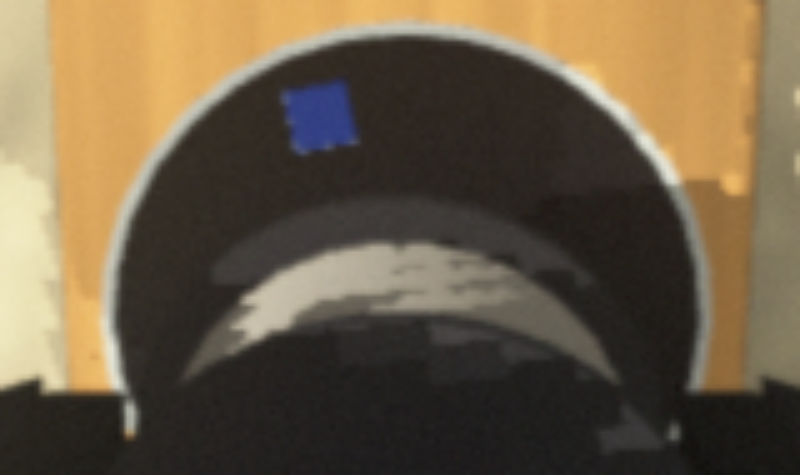

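Request:
play_rows --motion '[4.5, 0.1, 0.4, 1, 0, 4.5, 0.1, 0.4, 2, 0, 4.5, 0.1, 0.4, 2.8, 0, 4.5, 0.1, 0.4, 3.2, 0, 4.5, 0.1, 0.4, 3.5, 0]'

```text
t: 14.8
tcp_pos: [0.5648, 0.0902, 0.0231]
eef_rot: [3.141, 0.001, -0.114]
wrist_force: [1.0, 0.1, -2.5]
width: 0.583
```

Request:
play_rows --motion '[4.5, 0, 0, 0.1, 0, 4.5, 0, 0, 0.2, 0, 4.5, 0, 0, 0.2, 0, 4.5, 0, 0, 0.2, 0, 4.5, 0, 0, 0.2, 0]'

```text
t: 15.3
tcp_pos: [0.5653, 0.0903, 0.0221]
eef_rot: [-3.141, -0.0, -0.114]
wrist_force: [-0.0, 0.2, -2.1]
width: 0.584
```

Request:
play_rows --motion '[4.5, 0, 0, 0.1, 0, 4.5, 0, 0, 0.2, 0, 4.5, 0, 0, 0.2, 0, 4.5, 0, 0, 0.2, 0, 4.5, 0, 0, 0.2, 0]'

```text
t: 15.8
tcp_pos: [0.5654, 0.0903, 0.0216]
eef_rot: [-3.141, -0.0, -0.114]
wrist_force: [-6.2, -0.2, 18.2]
width: 0.585
```

Contact. Release, lift, head for the bottle.

Request:
play_rows --motion '[6, 0, 0, -0.1, 0, 7, 0, 0, -0.1, 0, 8.8, 0, 0, -0.1, 0, 8.8, 0, 0, -0.1, 0, 8.8, 0, 0, -0.1, 0]'

```text
t: 16.3
tcp_pos: [0.565, 0.0902, 0.0207]
eef_rot: [3.141, 0.0, -0.114]
wrist_force: [0.2, -0.6, 0.5]
width: 0.991
```

Request:
play_rows --motion '[8.8, 0, 0, -3, 0, 8.8, 0, 0, -7, 0, 8.8, 0, 0, -11, 0, 8.8, 0, 0, -15, 0, 8.8, 0, 0, -18, 0]'

```text
t: 16.8
tcp_pos: [0.5656, 0.0902, 0.2033]
eef_rot: [-3.141, -0.002, -0.114]
wrist_force: [0.5, 1.1, 0.1]
width: 0.997
```

```bash
python3 - <<'E'
from h import *
move(.434,-.038,.22,-.113)
E
```

```text
shift cm [-11.62  14.23  -1.7 ] turn deg -0.0 j [-0.6   0.48  0.49  1.8  -0.28  0.92 -0.11]
```

Request:
play_rows --motion '[8.8, -3.1, 3.8, -1, 0, 8.8, -6.2, 7.6, -1.7, 0, 8.8, -9.3, 11.4, -1.7, 0, 8.8, -11.6, 14.2, -1.7, 0, 8.8, -11.6, 14.2, -1.7, 0]'

```text
t: 17.3
tcp_pos: [0.43, -0.041, 0.2177]
eef_rot: [-3.141, 0.002, -0.12]
wrist_force: [-0.3, 0.5, 0.9]
width: 0.998
```

```bash
python3 - <<'E'
from h import *
viewer.capture('wrist');viewer.capture('wrist')
o=bot.get_obs();p,d=viewer.capture('wrist');cv2.imwrite('pics/w7.png',p);W=wcloud(d,o)
print(o['tcp_pos'])
X=W[(W[...,2]>.12)&(W[...,2]<.142)&(np.hypot(W[...,0]-.434,W[...,1]+.038)<.045)&(d>0)]
print(len(X),(X.max(0)+X.min(0))/2,np.ptp(X,axis=0))
for n,c,z in [('tin',(.574,.181),.031),('spool',(.565,.09),.048)]:
  X=W[(abs(W[...,2]-z)<.006)&(np.hypot(W[...,0]-c[0],W[...,1]-c[1])<.036)&(d>0)]
  if len(X): print(n,len(X),(X.max(0)+X.min(0))/2,np.ptp(X,axis=0))
for r in place_of('pump_bottle','wrist')[:3]: print(round(r['conf'],2),np.round(r['centre'],4))
move(.434,-.038,.075,-.113)
E
```

```text
[ 0.43380125 -0.03779527  0.21814685]
3847 [ 0.43343491 -0.03912856  0.1298168 ] [0.05133705 0.05187785 0.00642367]
spool 3219 [0.56336105 0.08864968 0.04638449] [0.05270227 0.05273249 0.00864092]
0.72 [ 0.4348 -0.0426  0.003 ]
shift cm [-0.07  0.12 14.3 ] turn deg 0.0 j [-0.52  0.22  0.57  2.12 -0.16  0.84  0.04]
```

View pics/w7.png

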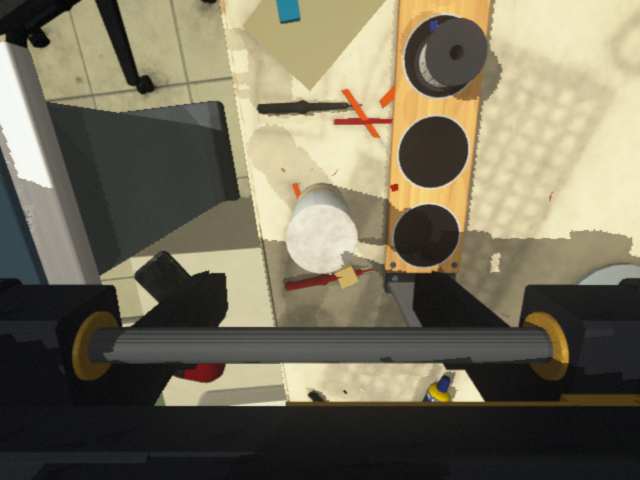

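Request:
play_rows --motion '[8.8, 0, 0.1, 4, 0, 8.8, 0, 0.1, 8, 0, 8.8, 0, 0.1, 11, 0, 8.8, 0, 0.1, 13, 0, 8.8, 0, 0.1, 14.2, 0]'

```text
t: 18.0
tcp_pos: [0.4337, -0.0379, 0.074]
eef_rot: [3.141, 0.002, -0.112]
wrist_force: [-0.2, 0.6, 0.0]
width: 0.998
```

Request:
play_rows --motion '[4.5, 0, 0, 0, 0, 4.5, 0, 0, 0, 0, 4.5, 0, 0, 0, 0, 4.5, 0, 0, 0, 0, 4.5, 0, 0, 0, 0]' --grip_force 20

```text
t: 18.5
tcp_pos: [0.4344, -0.0386, 0.0766]
eef_rot: [-3.141, -0.002, -0.113]
wrist_force: [0.8, 0.4, 2.7]
width: 0.601
```

Request:
play_rows --motion '[4.5, 0, 0, 0, 0, 4.5, 0, 0, 0, 0, 4.5, 0, 0, 0, 0, 4.5, 0, 0, 0, 0, 4.5, 0, 0, 0, 0]'

```text
t: 19.0
tcp_pos: [0.4345, -0.0386, 0.0765]
eef_rot: [-3.141, -0.002, -0.114]
wrist_force: [-0.5, -0.1, 6.5]
width: 0.596
```

Request:
play_rows --motion '[4.5, 0, 0, -1, 0, 4.5, 0, 0, -3, 0, 4.5, 0, 0, -5, 0, 4.5, 0, 0, -7, 0, 4.5, 0, 0, -7, 0]'

```text
t: 19.5
tcp_pos: [0.4348, -0.0387, 0.1479]
eef_rot: [-3.14, -0.004, -0.114]
wrist_force: [-0.1, 0.8, -1.3]
width: 0.596
```

```bash
python3 - <<'E'
from h import *
viewer.capture('wrist')
o=bot.get_obs();p,d=viewer.capture('wrist');cv2.imwrite('pics/w8.png',p)
print(o['tcp_pos'],o['width'],o['wrist_force'])
move(.5545,.0055,.145,-.113)
E
```

```text
[ 0.43415892 -0.03849238  0.1466848 ] 0.5937739425097893 [-0.18150191  0.24853928 -1.84722768]
shift cm [11.53 -5.73  0.09] turn deg -0.0 j [-0.46  0.36  0.53  2.18 -0.29  0.67  0.16]
```

View pics/w8.png

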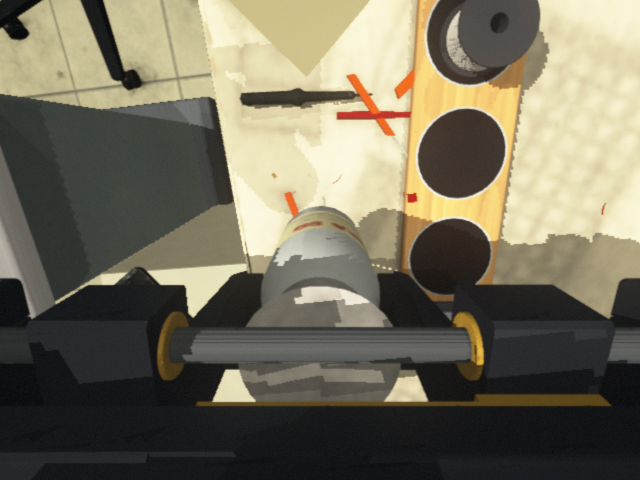

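Request:
play_rows --motion '[4.5, 4, -2, 0, 0, 4.5, 8, -4, 0, 0, 4.5, 11.5, -5.7, 0, 0, 4.5, 11.5, -5.7, 2, 0, 4.5, 11.5, -5.7, 3, 0]'

```text
t: 20.1
tcp_pos: [0.5532, 0.0052, 0.1131]
eef_rot: [3.141, 0.004, -0.113]
wrist_force: [-1.4, -1.0, -2.2]
width: 0.599
```

Request:
play_rows --motion '[4.5, 0, 0, 0, 0, 4.5, 0, 0, 0, 0, 4.5, 0, 0, 0, 0, 4.5, 0, 0, 0, 0, 4.5, 0, 0, 0, 0]'

```text
t: 20.6
tcp_pos: [0.5546, 0.0049, 0.1165]
eef_rot: [-3.141, -0.001, -0.114]
wrist_force: [-1.0, -0.2, -1.1]
width: 0.599
```

```bash
python3 - <<'E'
from h import *
o=bot.get_obs();p,d=viewer.capture('wrist');cv2.imwrite('pics/w9.png',p);W=wcloud(d,o)
print(o['tcp_pos'],o['width'],o['wrist_force'])
move(.5545,.0055,.0885,-.113)
E
```

```text
[0.55456661 0.00488281 0.11648088] 0.5985234178210469 [-1.04616611 -0.17316804 -1.13701206]
shift cm [-0.01 -0.06  2.79] turn deg -0.0 j [-0.44  0.58  0.47  1.91 -0.38  0.74  0.13]
```

View pics/w9.png

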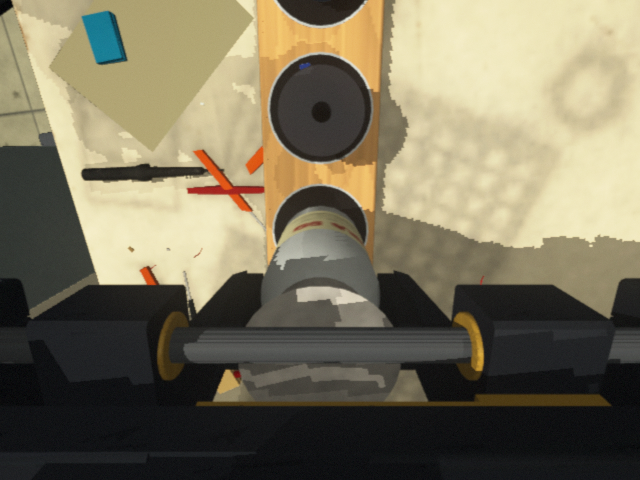

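Request:
play_rows --motion '[4.5, 0, 0, 1, 0, 4.5, 0, 0, 1.8, 0, 4.5, 0, 0, 2.3, 0, 4.5, 0, 0, 2.5, 0, 4.5, 0, 0, 2.6, 0]'

```text
t: 21.15
tcp_pos: [0.5542, 0.0048, 0.0894]
eef_rot: [3.141, 0.001, -0.114]
wrist_force: [0.2, 0.9, -1.5]
width: 0.599
```

Request:
play_rows --motion '[4.5, 0, 0, 0.1, 0, 4.5, 0, 0, 0.2, 0, 4.5, 0, 0, 0.2, 0, 4.5, 0, 0, 0.2, 0, 4.5, 0, 0, 0.2, 0]'

```text
t: 21.65
tcp_pos: [0.5547, 0.0048, 0.0886]
eef_rot: [-3.141, -0.001, -0.114]
wrist_force: [-1.0, -0.7, 6.2]
width: 0.598
```

Request:
play_rows --motion '[6, 0, 0, 0, 0, 7, 0, 0, 0, 0, 8.8, 0, 0, 0, 0, 8.8, 0, 0, 0, 0, 8.8, 0, 0, 0, 0]'

```text
t: 22.15
tcp_pos: [0.5543, 0.0049, 0.0878]
eef_rot: [3.142, 0.0, -0.113]
wrist_force: [0.2, 0.7, 0.4]
width: 0.992
```

Request:
play_rows --motion '[8.8, 0, 0, -3, 0, 8.8, 0, 0, -7, 0, 8.8, 0, 0, -11, 0, 8.8, 0, 0, -15, 0, 8.8, 0, 0, -19, 0]'

```text
t: 22.65
tcp_pos: [0.554, 0.0048, 0.2795]
eef_rot: [3.142, 0.0, -0.114]
wrist_force: [1.4, 0.2, -0.2]
width: 0.999
```

```bash
python3 - <<'E'
from h import *
move(.456,.353,.28,-.113)
E
```

```text
shift cm [-13.69 -33.48  -0.05] turn deg -0.0 j [-0.54  0.37  0.58  1.78 -0.23  1.07  0.01]
```

Request:
play_rows --motion '[8.8, -1.8, -4.5, 0, 0, 8.8, -3.6, -9, 0, 0, 8.8, -5.4, -13.5, 0, 0, 8.8, -7.2, -18, 0, 0, 8.8, -9, -22, 0, 0]'

```text
t: 23.15
tcp_pos: [0.4889, 0.2361, 0.278]
eef_rot: [-3.141, -0.0, -0.113]
wrist_force: [1.0, 0.1, -0.2]
width: 0.997
```

Request:
play_rows --motion '[8.8, -1.8, -4.5, 0, 0, 8.8, -3.6, -9, 0, 0, 8.8, -4.7, -11.5, 0, 0, 8.8, -4.7, -11.5, 0, 0, 8.8, -4.7, -11.5, 0, 0]'

```text
t: 23.65
tcp_pos: [0.4561, 0.3531, 0.2776]
eef_rot: [3.141, -0.0, -0.113]
wrist_force: [-0.7, -0.2, 0.3]
width: 0.995
```

```bash
python3 - <<'E'
from h import *
viewer.capture('wrist');viewer.capture('wrist')
o=bot.get_obs();p,d=viewer.capture('wrist');cv2.imwrite('pics/w10.png',p);W=wcloud(d,o)
print(o['tcp_pos'])
for a,b in [(.12,.165),(.165,.19),(.19,.215)]:
  X=W[(W[...,2]>a)&(W[...,2]<b)&(np.hypot(W[...,0]-.455,W[...,1]-.353)<.05)&(d>0)]
  if len(X):print(len(X),(X.max(0)+X.min(0))/2,np.ptp(X,axis=0),X[:,2].max())
for r in place_of('spray_can','wrist')[:3]: print(round(r['conf'],2),np.round(r['centre'],4))
move(.456,.353,.145,-.113)
E
```

```text
[0.45698242 0.35150523 0.27792353]
322 [0.45571405 0.3712775  0.1425174 ] [0.06397644 0.02871382 0.04493528] 0.1649850424124203
4850 [0.45528305 0.35307088 0.1774945 ] [0.06419594 0.06447536 0.02497908] 0.18998404421555742
321 [0.45741365 0.35081731 0.1972861 ] [0.01935721 0.02113846 0.01452442] 0.20454830949861066
0.94 [0.4553 0.3543 0.0028]
shift cm [-0.12 -0.13 13.3 ] turn deg -0.2 j [-1.08  0.39  0.46  1.72 -0.19  1.08 -0.68]
```

View pics/w10.png

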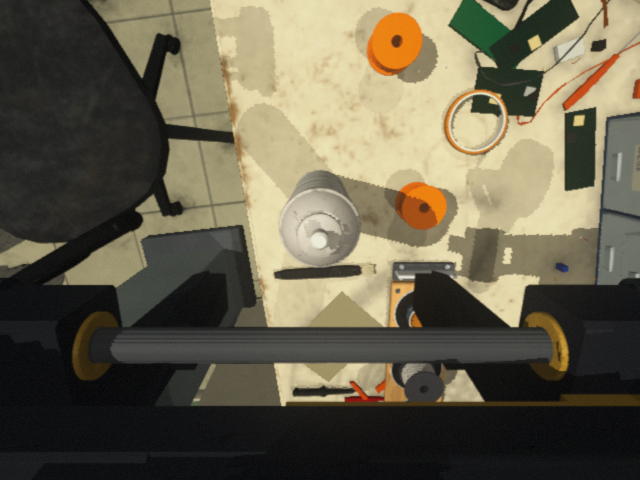

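Request:
play_rows --motion '[8.8, -0.1, -0.1, 3, 0, 8.8, -0.1, -0.1, 7, 0, 8.8, -0.1, -0.1, 10, 0, 8.8, -0.1, -0.1, 12, 0, 8.8, -0.1, -0.1, 12.8, 0]'

```text
t: 24.35
tcp_pos: [0.4548, 0.3526, 0.148]
eef_rot: [3.139, 0.002, -0.115]
wrist_force: [-0.2, -0.1, 0.0]
width: 0.995
```

Request:
play_rows --motion '[8.8, 0, 0, 0.2, 0, 8.8, 0, 0, 0.3, 0, 8.8, 0, 0, 0.4, 0, 8.8, 0, 0, 0.4, 0, 8.8, 0, 0, 0.4, 0]'

```text
t: 24.85
tcp_pos: [0.4556, 0.3546, 0.1465]
eef_rot: [-3.141, -0.001, -0.113]
wrist_force: [0.2, -0.3, -0.3]
width: 0.996
```

Close firmly.

Request:
play_rows --motion '[6, 0, 0.1, 0.1, 0, 6, 0, 0.1, 0.1, 0, 6, 0, 0.1, 0.1, 0, 6, 0, 0.1, 0.1, 0, 6, 0, 0.1, 0.1, 0]' --grip_force 30

```text
t: 25.35
tcp_pos: [0.4555, 0.3533, 0.1449]
eef_rot: [-3.142, -0.0, -0.114]
wrist_force: [0.1, -0.8, 0.3]
width: 0.723
```

Request:
play_rows --motion '[5.5, 0, 0, 0, 0, 5.5, 0, 0, 0, 0, 5.5, 0, 0, 0, 0, 5.5, 0, 0, 0, 0, 5.5, 0, 0, 0, 0]'

```text
t: 25.85
tcp_pos: [0.4554, 0.3533, 0.1449]
eef_rot: [-3.141, -0.0, -0.114]
wrist_force: [1.6, -0.5, 0.7]
width: 0.721
```

Request:
play_rows --motion '[5.5, 0, 0, -0.5, 0, 5.5, 0, 0, -1.5, 0, 5.5, 0, 0, -2.5, 0, 5.5, 0, 0, -3.5, 0, 5.5, 0, 0, -4, 0]'

```text
t: 26.35
tcp_pos: [0.4557, 0.3538, 0.1864]
eef_rot: [-3.14, -0.001, -0.114]
wrist_force: [-0.1, 0.4, -3.6]
width: 0.721
```

```bash
python3 - <<'E'
from h import *
viewer.capture('wrist')
o=bot.get_obs();p,d=viewer.capture('wrist');cv2.imwrite('pics/w11.png',p)
p2,_=viewer.capture('scene');cv2.imwrite('pics/s2.png',p2)
print(o['tcp_pos'],o['width'],o['wrist_force'],o['moment'])
E
```

```text
[0.4558447  0.35391935 0.18675005] 0.7213792165436088 [ 0.06005459 -0.41775585 -2.89216811] [-0.08728885  0.01624673 -0.0451315 ]
```

View pics/w11.png

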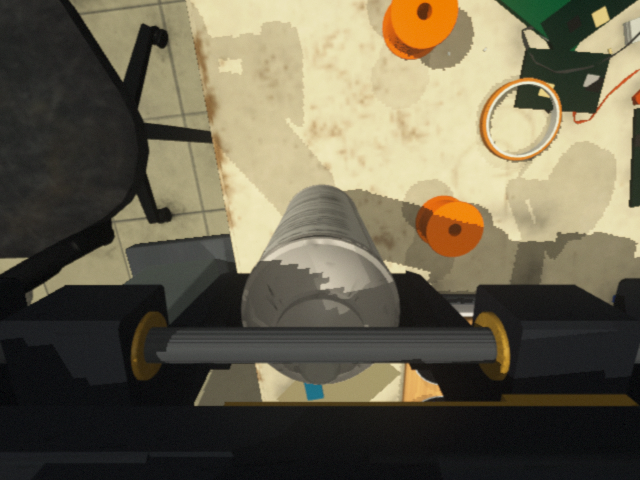

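View pics/s2.png

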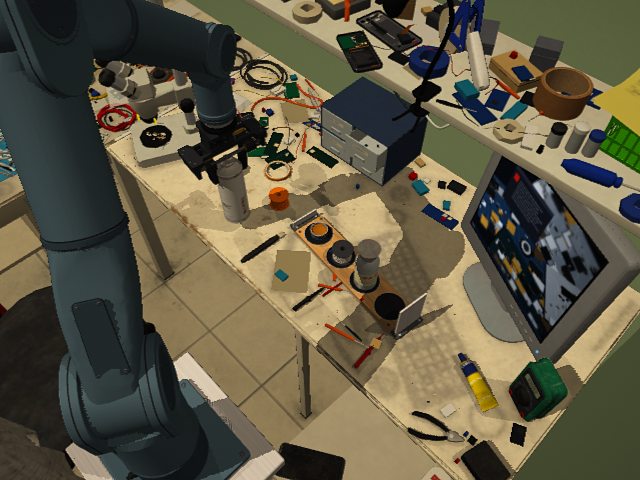

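Request:
play_rows --motion '[5.5, 0, 0.5, -2.5, 0, 5.5, 0, 2, -5, 0, 5.5, 0, 5, -7, 0, 5.5, 0, 8, -8, 0, 5.5, 0, 11, -8, 0]'

```text
t: 27.0
tcp_pos: [0.4432, 0.2432, 0.266]
eef_rot: [-3.14, -0.002, -0.114]
wrist_force: [-0.1, -0.0, -3.5]
width: 0.722
```

Request:
play_rows --motion '[5.5, 0, 3, 0, 0, 5.5, 0, 6, 0, 0, 5.5, 0, 9, 0, 0, 5.5, 0, 12, 0, 0, 5.5, 0, 15, 0, 0]'

```text
t: 27.5
tcp_pos: [0.4251, 0.0937, 0.2646]
eef_rot: [3.141, 0.0, -0.114]
wrist_force: [0.4, -0.2, -3.5]
width: 0.722
```

```bash
python3 - <<'E'
from h import *
print(bot.get_obs()['tcp_pos'],bot.get_obs()['width'])
move(.455,-.08,.265,-.113)
E
```

```text
[0.42513981 0.09368438 0.2646032 ] 0.7219722904381932
shift cm [ 4.94 16.92 -0.04] turn deg -0.0 j [-0.85  0.14  0.59  2.07 -0.09  0.96 -0.33]
```

Request:
play_rows --motion '[5.5, 0.7, 3, 0, 0, 5.5, 1.5, 6.5, 0, 0, 5.5, 2.6, 10, 0, 0, 5.5, 3.8, 13.5, 0, 0, 5.5, 4.9, 17, 0, 0]'

```text
t: 28.0
tcp_pos: [0.455, -0.0808, 0.2648]
eef_rot: [-3.141, 0.0, -0.113]
wrist_force: [0.6, 0.6, -2.8]
width: 0.724
```

```bash
python3 - <<'E'
from h import *
move(.5445,-.0815,.265,-.113)
E
```

```text
shift cm [ 8.9  -0.94 -0.02] turn deg -0.0 j [-0.54  0.21  0.72  2.02 -0.17  0.97  0.15]
```

Request:
play_rows --motion '[5.5, 3, -0.3, 0, 0, 5.5, 6, -0.6, 0, 0, 5.5, 8.9, -0.9, 0, 0, 5.5, 8.9, -0.9, 1, 0, 5.5, 8.9, -0.9, 2, 0]'

```text
t: 28.5
tcp_pos: [0.5442, -0.0807, 0.2437]
eef_rot: [3.141, 0.001, -0.114]
wrist_force: [0.0, 0.1, -4.6]
width: 0.722
```

Request:
play_rows --motion '[5.5, 0, 0, 0, 0, 5.5, 0, 0, 0, 0, 5.5, 0, 0, 0, 0, 5.5, 0, 0, 0, 0, 5.5, 0, 0, 0, 0]'

```text
t: 29.0
tcp_pos: [0.5447, -0.0805, 0.2453]
eef_rot: [-3.141, -0.001, -0.113]
wrist_force: [0.5, -0.2, -3.7]
width: 0.722
```

```bash
python3 - <<'E'
from h import *
o=bot.get_obs();p,d=viewer.capture('wrist');cv2.imwrite('pics/w12.png',p);W=wcloud(d,o)
print(o['tcp_pos'],o['width'],o['wrist_force'])
for n,c,z in [('tin',(.574,.181),.031),('spool',(.565,.09),.048),('pump',(.554,.005),.143)]:
  X=W[(abs(W[...,2]-z)<.006)&(np.hypot(W[...,0]-c[0],W[...,1]-c[1])<.036)&(d>0)]
  if len(X): print(n,len(X),(X.max(0)+X.min(0))/2,np.ptp(X,axis=0))
move(.5445,-.0815,.157,-.113)
p2,_=viewer.capture('scene');cv2.imwrite('pics/s3.png',cv2.resize(p2[150:370,250:470],None,fx=2.7,fy=2.7))
E
```

```text
[ 0.54469308 -0.08047313  0.24531605] 0.7215215249105467 [ 0.50960462 -0.172992   -3.70878214]
spool 2624 [0.56359333 0.08610175 0.04694673] [0.05251027 0.04697055 0.00853229]
pump 4541 [0.55360845 0.00441907 0.14183707] [0.0517716  0.05156762 0.00648043]
shift cm [-0.01  0.11  8.82] turn deg -0.0 j [-0.45  0.42  0.67  1.83 -0.31  1.    0.24]
```

View pics/w12.png

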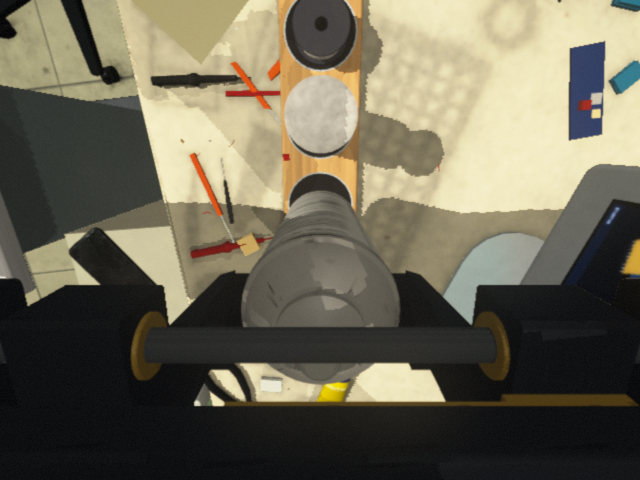

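View pics/s3.png

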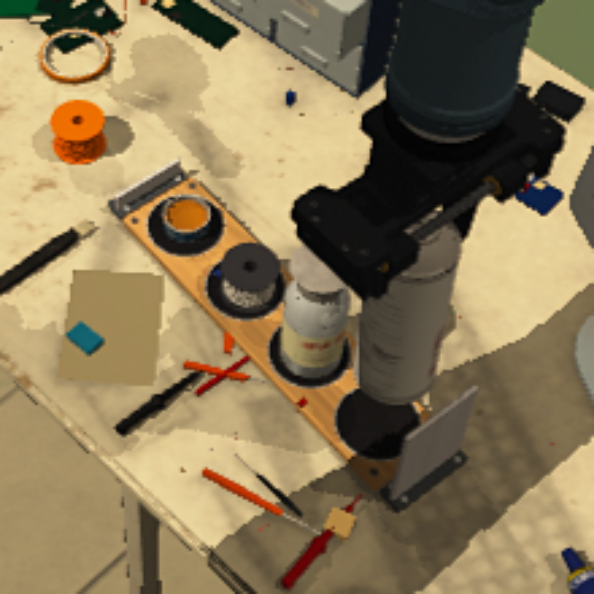

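Request:
play_rows --motion '[5.5, 0, 0.1, 2, 0, 5.5, 0, 0.1, 4, 0, 5.5, 0, 0.1, 6, 0, 5.5, 0, 0.1, 7.5, 0, 5.5, 0, 0.1, 8.4, 0]'

```text
t: 29.6
tcp_pos: [0.5441, -0.0814, 0.1598]
eef_rot: [3.141, 0.001, -0.113]
wrist_force: [0.2, -0.0, -3.5]
width: 0.722
```

Request:
play_rows --motion '[5.5, 0, 0, 0.1, 0, 5.5, 0, 0, 0.2, 0, 5.5, 0, 0, 0.3, 0, 5.5, 0, 0, 0.3, 0, 5.5, 0, 0, 0.3, 0]'

```text
t: 30.1
tcp_pos: [0.5448, -0.0815, 0.1584]
eef_rot: [-3.141, -0.001, -0.113]
wrist_force: [-0.2, -0.4, -2.7]
width: 0.718
```

Request:
play_rows --motion '[5.5, 0, 0, 0.05, 0, 5.5, 0, 0, 0.1, 0, 5.5, 0, 0, 0.15, 0, 5.5, 0, 0, 0.15, 0, 5.5, 0, 0, 0.15, 0]'

```text
t: 30.6
tcp_pos: [0.5449, -0.0823, 0.1574]
eef_rot: [3.141, -0.001, -0.114]
wrist_force: [-1.9, -0.8, 7.8]
width: 0.719
```

Contact; release.

Request:
play_rows --motion '[7, 0, 0, 0, 0, 7.5, 0, 0, 0, 0, 8.8, 0, 0, 0, 0, 8.8, 0, 0, 0, 0, 8.8, 0, 0, 0, 0]'

```text
t: 31.1
tcp_pos: [0.5445, -0.0815, 0.1563]
eef_rot: [-3.142, -0.0, -0.113]
wrist_force: [-0.5, 0.2, 0.4]
width: 0.997
```

Request:
play_rows --motion '[8.8, 0, 0, -2, 0, 8.8, 0, 0, -5, 0, 8.8, 0, 0, -8, 0, 8.8, 0, 0, -11, 0, 8.8, 0, 0, -13, 0]'

```text
t: 31.6
tcp_pos: [0.5451, -0.0818, 0.2885]
eef_rot: [-3.141, -0.002, -0.114]
wrist_force: [0.9, 0.1, -0.1]
width: 1.001
```

```bash
python3 - <<'E'
from h import *
viewer.capture('wrist')
o=bot.get_obs();p,d=viewer.capture('wrist');cv2.imwrite('pics/w13.png',p);W=wcloud(d,o)
print(o['tcp_pos'],o['width'],o['wrist_force'])
for n,c,z,h in [('spool',(.565,.09),.048,.006),('pump',(.554,.005),.143,.006),('can',(.5445,-.0815),.190,.012),('nozzle',(.5445,-.0815),.212,.01)]:
  X=W[(abs(W[...,2]-z)<h)&(np.hypot(W[...,0]-c[0],W[...,1]-c[1])<.04)&(d>0)]
  if len(X): print(n,len(X),(X.max(0)+X.min(0))/2,np.ptp(X,axis=0))
move(.43,-.05,.3,-.113)
E
```

```text
[ 0.54643946 -0.08218703  0.29094352] 0.9961259348776649 [ 1.3630606  -0.57651277  1.38947907]
spool 2189 [0.5633157  0.08856266 0.04660737] [0.05251456 0.05195326 0.0083528 ]
pump 3222 [0.55328649 0.00441156 0.14187092] [0.05135734 0.05158209 0.00657019]
can 4692 [ 0.54328917 -0.08724199  0.19000526] [0.0642983  0.06469259 0.02397695]
nozzle 320 [ 0.5441674  -0.08555848  0.20918096] [0.02495029 0.02303798 0.01432349]
shift cm [-11.89  -1.86  -1.16] turn deg -0.0 j [-0.48  0.37  0.7   1.78 -0.27  1.08  0.21]
```

View pics/w13.png

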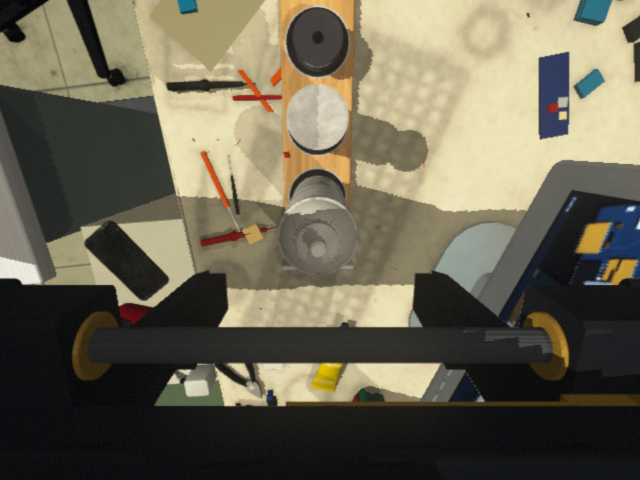

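Request:
play_rows --motion '[8.8, -1, 0, -3, 0, 8.8, -4, -2, -3, 0, 8.8, -8, -6, -3, 0, 8.8, -10, -11, -3, 0, 8.8, -10, -16, -3, 0]'

```text
t: 32.2
tcp_pos: [0.4602, 0.0804, 0.3156]
eef_rot: [-3.141, 0.002, -0.115]
wrist_force: [1.9, -0.5, -0.2]
width: 1.0
```

Request:
play_rows --motion '[8.8, 0, -4, 0, 0, 8.8, 0, -8, 0, 0, 8.8, 0, -12, 0, 0, 8.8, 0, -16, 0, 0, 8.8, 0, -20, 0, 0]'

```text
t: 32.7
tcp_pos: [0.4849, 0.2798, 0.3151]
eef_rot: [3.141, 0.001, -0.113]
wrist_force: [0.6, 0.4, -0.7]
width: 1.0
```

```bash
python3 - <<'E'
from h import *
print(bot.get_obs()['tcp_pos'],bot.get_obs()['wrist_force'])
u=np.array([.1128,.9936])
for cam in ['top','scene']:
  p,dd=viewer.capture(cam);Wc=cloud(cam,dd);cv2.imwrite(f'pics/{cam}9.png',p)
  rc=[r['centre'] for r in place_of('rack',cam)];print('rack',np.round(rc,3).tolist())
  for nme in ['spray_can','pump_bottle','spool','tin']:
    for r in place_of(nme,cam)[:3]:
        q=r['centre'][:2]-np.array([.56,.05]);print(cam,nme,round(r['conf'],2),np.round(r['centre'],3),'along',round(q@u,3),'across',round(q@[u[1],-u[0]],3))
  print()
  for nme,c,z0,z1 in [('can',(.5435,-.084),.1,.19),('can_low',(.5435,-.084),.03,.08),('pump_hi',(.554,.005),.07,.11),('pump_lo',(.554,.005),.03,.05),('pumptop',(.554,.005),.138,.15),('spooltop',(.564,.09),.043,.055),('tintop',(.574,.181),.026,.036)]:
    X=Wc[(Wc[...,2]>z0)&(Wc[...,2]<z1)&(np.hypot(Wc[...,0]-c[0],Wc[...,1]-c[1])<.045)&(dd>0)]
    if len(X)>20: print(nme,len(X),np.round((X.max(0)+X.min(0))/2,4),np.round(np.ptp(X,axis=0),3))
E
python3 -c "
import cv2;p=cv2.imread('pics/scene9.png');cv2.imwrite('pics/s9c.png',cv2.resize(p[150:370,250:470],None,fx=2.7,fy=2.7))"
```

```text
[0.4849359  0.27980498 0.31505154] [ 0.55370063  0.36526816 -0.66213184]
rack [[0.564, 0.046, -0.003]]
top spray_can 0.57 [ 0.546 -0.084  0.016] along -0.135 across 0.001
top pump_bottle 0.95 [0.557 0.003 0.015] along -0.047 across 0.002
top spool 0.75 [0.564 0.091 0.009] along 0.041 across -0.001
top spool 0.58 [0.556 0.512 0.002] along 0.459 across -0.056
top tin 0.51 [0.579 0.182 0.014] along 0.134 across 0.004

can 560 [ 0.5437 -0.0846  0.1455] [0.066 0.065 0.089]
can_low 140 [ 0.5346 -0.0801  0.055 ] [0.047 0.057 0.049]
pump_hi 167 [0.5451 0.0073 0.09  ] [0.038 0.053 0.039]
pump_lo 41 [0.5433 0.0101 0.0396] [0.034 0.048 0.019]
pumptop 336 [0.5541 0.0066 0.1436] [0.051 0.051 0.011]
spooltop 304 [0.5639 0.0911 0.0488] [0.052 0.05  0.011]
tintop 63 [0.5731 0.1819 0.0308] [0.043 0.043 0.009]
rack [[0.56, 0.049, 0.001], [0.555, 0.006, 0.009]]
scene spray_can 0.7 [ 0.546 -0.088  0.014] along -0.139 across 0.002
scene pump_bottle 0.62 [0.557 0.005 0.013] along -0.045 across 0.002
scene spool 0.96 [ 0.579  0.334 -0.001] along 0.284 across -0.013
scene spool 0.9 [0.563 0.093 0.012] along 0.043 across -0.002
scene spool 0.7 [0.554 0.508 0.002] along 0.455 across -0.058
scene tin 0.56 [0.58  0.18  0.009] along 0.132 across 0.005

can 899 [ 0.5427 -0.0875  0.1451] [0.065 0.065 0.09 ]
can_low 307 [ 0.5343 -0.0903  0.0549] [0.047 0.059 0.05 ]
pump_hi 317 [0.5524 0.0038 0.09  ] [0.051 0.055 0.04 ]
pump_lo 106 [5.474e-01 2.000e-04 4.030e-02] [0.041 0.048 0.019]
pumptop 366 [0.5552 0.0046 0.1427] [0.052 0.053 0.009]
spooltop 310 [0.565  0.0883 0.0483] [0.055 0.053 0.01 ]
tintop 90 [0.5747 0.1792 0.031 ] [0.045 0.045 0.01 ]
```

View pics/s9c.png

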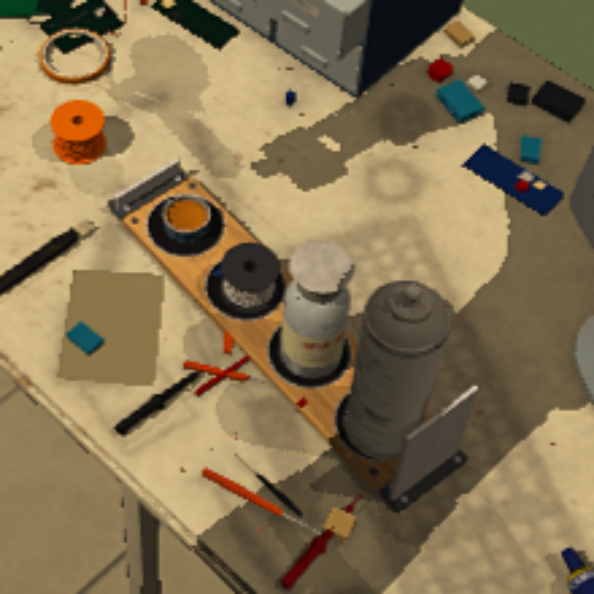

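View pics/top9.png

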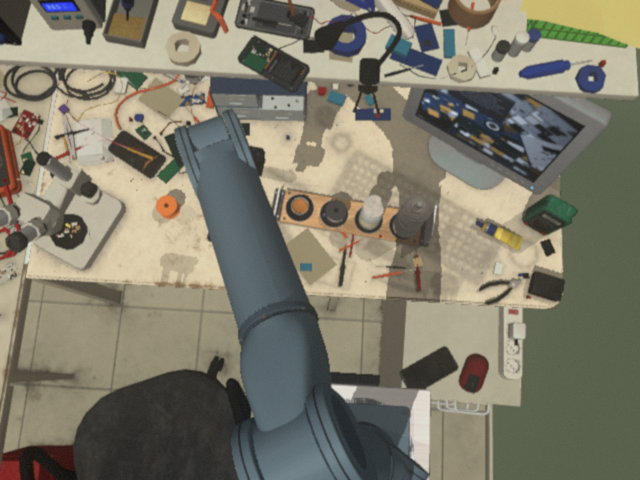

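All four stand in order on their pads, within about 5 mm of the pad centres, and the gripper is clear.

```bash
python3 -c "
from rig import bot
print(bot.get_obs()['joint_velocities']);bot.hand_in()"
```

```text
[-1.74438802e-03  6.09175278e-04 -3.65949153e-03 -4.48494233e-03
  3.79179749e-05  1.30746890e-03  8.12185663e-05]
the job is handed in; nothing more can be done
```

All four supplies are back on the rack in order of height, and I handed the job in at about 33 s. From the tall end plate to the low one stand the aerosol can, pump bottle, dark-flanged spool and flux tin. The orange look-alike spools were left alone.

- **Final position check:** The top and scene cameras put each item within about 7 mm of its pad centre, against the 15 mm allowed. The can is furthest off, 3–7 mm towards the tall plate depending on the camera.
- **Upright and resting:** Measured top heights match items standing upright on the board. The gripper was clear of everything and no wrist reading passed 20 N.
- **Disagreements:** The two cameras differed by about 3–4 mm on the can's position and on the rack's centre. I set the spool 3 mm off centre on purpose, to keep it clear of a flat blue fleck on its pad.

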